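# Lock a tow-dolly wheel with its retaining clip

### The arm

A 6-joint arm with a two-finger parallel gripper is mounted at the origin on the work surface. World frame = base frame: x ahead of the robot, y to its left, z up, the work surface at z = 0. Lengths are in m, angles in degrees, forces in N, time in s.
With the tool pointing down it reaches from about 0.35 to 0.725 m from the base axis. Payload 4.3 kg.
Tool frame: the origin (TCP) lies midway between the tips of the shut fingers; the grasp point (between the pads) lies 19 mm behind it; z points along the fingers, y is the line along which they close (so a half turn about z gives the same grasp; the last joint's range is limited). The gripper opens to 85 mm and grips with 20 to 120 N. Pads are 22 mm wide; open, the fingers measure 114 mm over their backs; the gripper's body (76 mm by 85 mm) begins 54 mm behind the grasp point. The pads swing forward as they close: fully open they stand 13 mm farther back than shut.
Start: joints at [-81.205, 21.618, 4.641, 73.018, 0, 83.68], TCP at [0.15, -0.555, 0.231] pointing down, gripper open.
Joint ranges: [-156.06, 156.06], [-48.1, 94.91], [-58.44, 69.94], [-101.28, 121.22], [-78.64, 73.56], [-180, 180]. Speed limits (degrees/s): [147.25, 147.25, 180, 180, 180, 180].

### API

Orientations are given as a 3x3 rotation matrix whose columns are the frame's x, y, z axes.
In Python, from workcell import env gives the robot as it stands. The module is installed in compiled form; this text tells all that it offers.
- The arm moves only by the shell command python3 -m pendant 'ROWS' [FORCE]. ROWS is JSON, a list of rows, each an object with "offset": the shift along the tool's x, y, z in mm, a list of three; "twist": the turn about the tool's z in rad; "claw": the finger opening in mm, from 0 to 85.4. A call has 1 to 12 rows; each row shifts and turns the commanded pose from where the row before left it, along the tool's axes as they then stand; what a row does not reach is not made up. A row lasts 1/12 s, in which the tool goes at most 41.7 mm and 7.16 degrees, less where a joint would pass 70% of its speed; a pose out of reach is approached as far as the arm can. A call with a gripper value outside its range is refused whole. The fingers move at their own pace and stop on an object; FORCE is the grip in N (left out, the last holds). Time passes only in rows, so rows that do not move let the fingers close. It gives the time, the measured TCP pose, the force, the opening and the grip force at its end, in the units of the state.
- env.observe(): the state, without advancing time (a new reading comes with each control period).
- env.capture(name): name is "scene" or "side" or "wrist"; returns the picture (480x640x3 uint8, red, green, blue); there is no depth.
- env.get_calibration(name): a dict with "camera_matrix" (3x3 intrinsics, pixels), "origin" and "rotation" of the camera in the world. Camera axes: x right, y up, looking along -z (the intrinsics and any distortion apply to the point x, -y, -z); pixel columns grow to the right and rows downward; lengths in m; the calibration is good to about 2 mm. A picture is of the moment at which its call begins: read the wrist's pose just before it. get_calibration takes no time and is no camera call; for the wrist camera it gives the pose at the moment of the call.
- env.close_job(): hands the job in; it is judged then, once.
Trained networks look in the newest picture that a camera, given by its name, has taken for a name from the list of things; names that differ only in an ending like _2 or _b are one class to them, and where a whole thing is asked for, a point or a joint stands for the part that bears it (a point fixed in the world has none). Each returns a list of dicts, best first, with "conf" (0 to 1); they miss things now and then, are a little off and sometimes report something else, mostly with a low value. They report only what shows in the picture. A call takes as long as a camera call.
- env.find_in(camera, label): "position" ([x, y, z] in m, in world coordinates, good to about 4 mm: the middle of the surface that is visible of it).
The state is a dict: "t": time; "qpos": joint angles; "qd": joint speeds; "joint_torque": joint torques, N m; "tcp_pos": TCP position; "ee_rot": TCP orientation; "force": force on the tool from outside, world axes, zero at the start; "torque": the same for the moment, N m; "finger_gap": finger opening in m; "gripper_force": force on a finger pad.
Only numpy, scipy, OpenCV 4.12 (cv2) and the standard library are available. Lean on these libraries where they do the work, as an engineer would, in place of code of your own. Each camera call takes 0.05 s, during which the arm holds its last target. There are 200 camera calls.

### The job

Secure the dolly wheel on its upright axle: draw the yellow retaining clip out of its blue holder by the jaws and lay it flat on the table, clear of the holder, and let go. Then take it by the black lug on its tail and push it sideways into the groove of the axle, just above the white hub face, until it snaps fully home, and leave it there lying flat on the hub. Leave the transmitter, the screwdriver and the tin where they are.

Things in the scene. Friction and masses are not known exactly. Their poses are not given: they have to be found in the camera images.
- clip_lug (a point): centre of the black lug on the tail of the yellow U-shaped clip, 26 mm above the clip's underside. Lug 45 long (x) x 26 wide (y); its top is 40 mm above the underside. The tail under it is equally wide. x points along the clip towards its open mouth, z up from its flat face
- clip_seat (a point): seat point: on the middle line of the slot at the clip's underside, 82.5 mm ahead (x) of and 26 mm below clip_lug, same axes. It is on the axle's centre line when the clip is home. Slot 24 mm wide, its bottom 10 mm behind this point, flaring at the mouth. Two sprung nubs 10 mm ahead narrow it to 16 mm; they give way sideways: some 5 to 15 N pushes the clip past them
- clip: the whole clip, about 140 g; origin and axes of clip_seat. Plate 12 mm thick, 139 long: tail (26 wide) from 105 to 28 mm behind the origin; jaw part 60 wide, its outer sides flat and parallel from 28 behind to 20 ahead; flared tips end 34 ahead. At the start it lies flat on the table, tail and lug inside the holder, only the jaw part sticking out
- holder: blue sleeve fixed to the table, 90 long (x), 48 wide, 51 high; inside 36 wide, 46 high, 84 deep, no floor, open at its +x end only (45 mm from the origin), towards which the clip is drawn out. Origin at the middle of its footprint, z up. At the start the clip's seat is 33 to 41 mm outside the mouth
- groove (a point): on the axle's centre line at the level of the white hub face (radius 62), 80 mm above the table. The axle is upright and fixed: radius 10 in the groove, which reaches from the hub face to 16 mm above it; over that radius 14 up to 200 mm above the table. The clip can enter from any side
- wheel: fixed dolly wheel lying on a 200 x 200 x 15 mm board, black tyre radius 95 with its top 10 mm below the hub face, axle at its centre; origin on the table under the axle
- transmitter: black radio transmitter with two sticks, 130 x 170 mm and 65 high, lying on the table; origin at the middle of its underside
- screwdriver: screwdriver, 190 mm long, lying along its x, to be left alone
- tin: closed jar with red cap, radius 32, 80 high; origin at the middle of its underside

How it is judged (in metres and radians):
On the way:
1. the clip lies flat on the table, out of the holder (lug centre over 60 mm from the holder's middle), let go and at rest (horizontal distance between clip_lug and holder above 0.06 m and height (world z) of clip_seat below 0.006 m and angle between clip_seat's own z axis and vertical below 0.08 rad and contact force between the fingers and clip below 0.1 N and linear speed of clip below 0.02 m/s), for 0.2 s.
At the end, for the whole second after the job is handed in: the clip's seat point is within 5 mm of the axle's centre line, its underside lies on the hub face (-3 to +4 mm) and level within 0.08 rad, the clip is released and at rest (horizontal distance between clip_seat and groove below 0.005 m and z of clip_seat in the frame of groove between -0.003 and 0.004 m and angle between clip's own z axis and vertical below 0.08 rad and contact force between the fingers and clip below 0.1 N and linear speed of clip below 0.02 m/s); the robot touches nothing.
It fails at once if the transmitter, the screwdriver or the tin is moved by more than 30 mm (distance of any of transmitter, screwdriver, tin from where it was at the start of the episode above 0.03 m).
It also fails if it takes over 62 s, if anything falls off the work surface, if the arm or the gripper's body presses on something with over 40 N, if the wrist force passes 120 N, or if a joint passes its speed limit or range.

## Working session

There is one attempt and no reset: what is moved stays moved. The work goes in short steps, Python scripts to look and compute and a shell command to move; the robot and the scene stay as the last step left them, time stands still between calls to the robot, and variables do not carry over. Pictures are saved under pics/ and viewed, at most 10 in all, crops included, and the job is handed in when it is done.

```bash
mkdir -p pics
python3 - <<'E'
from workcell import env
import cv2,numpy as np
for c in ("scene","side"):
    im=env.capture(c); cv2.imwrite(f"pics/{c}0.png",im[...,::-1])
    for l in ("clip","clip_lug","holder","wheel","transmitter","screwdriver","tin"):
        print(c,l,[(np.round(d["position"],3).tolist(),round(d["conf"],2)) for d in env.find_in(c,l)[:2]])
s=env.observe();print(s["t"],s["tcp_pos"],np.round(s["ee_rot"],3),s["finger_gap"])
E
```

```text
scene clip [([0.576, 0.222, 0.014], 0.72), ([0.5, -0.464, 0.072], 0.22)]
scene clip_lug [([0.575, 0.224, 0.012], 0.83)]
scene holder [([0.506, 0.213, 0.048], 0.95)]
scene wheel [([0.52, -0.234, 0.068], 0.97)]
scene transmitter [([0.538, 0.47, 0.035], 0.62)]
scene screwdriver []
scene tin [([0.503, -0.465, 0.071], 0.96)]
side clip [([0.585, 0.24, 0.015], 0.6)]
side clip_lug [([0.586, 0.238, 0.011], 0.88)]
side holder []
side wheel [([0.473, -0.164, 0.065], 0.59)]
side transmitter [([0.519, 0.508, 0.036], 0.73), ([0.451, 0.007, 0.019], 0.39)]
side screwdriver [([0.454, 0.005, 0.018], 0.94)]
side tin [([0.484, -0.431, 0.052], 0.96), ([0.487, 0.24, 0.055], 0.53)]
0.8 [ 0.14995328 -0.5551615   0.23134133] [[ 0.965  0.261  0.   ]
 [ 0.261 -0.965 -0.   ]
 [-0.     0.    -1.   ]] 0.08534380166708078
```

View pics/scene0.png

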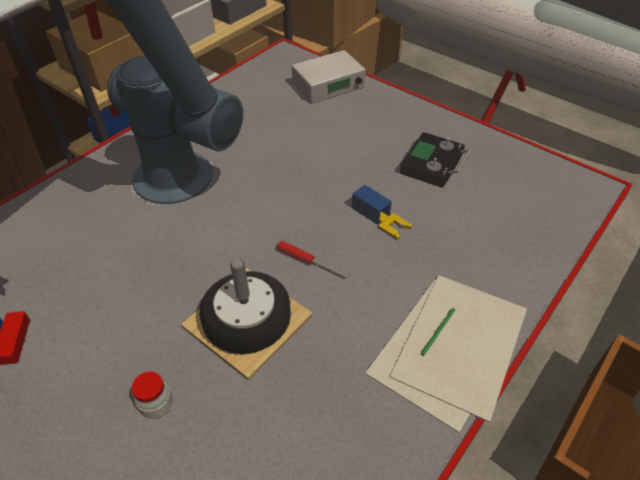

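View pics/side0.png

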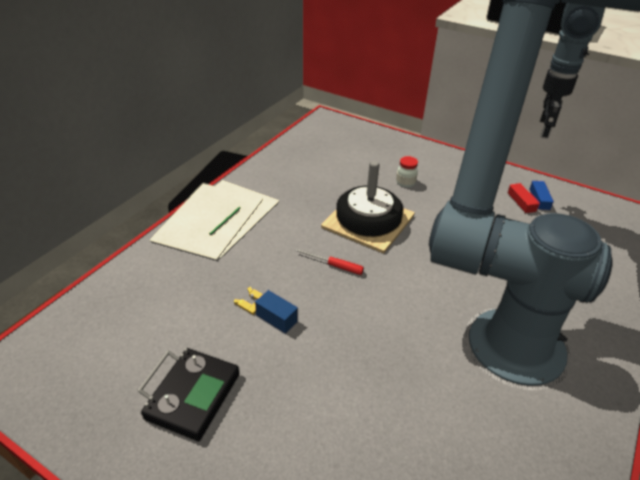

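The scene shows the blue holder at (370,204) with the yellow jaws at (394,225), the wheel and axle at (240,290), the screwdriver at (310,258), the transmitter at (433,158) and the tin at (150,393). The side view agrees. The clip points roughly along world +x, so I'll go above it.

```bash
python3 -m pendant '[{"offset":[27,-29,0],"twist":0,"claw":85},{"offset":[27,-29,0],"twist":0,"claw":85},{"offset":[27,-29,0],"twist":0,"claw":85},{"offset":[27,-29,0],"twist":0,"claw":85},{"offset":[27,-29,0],"twist":0,"claw":85},{"offset":[27,-29,0],"twist":0,"claw":85},{"offset":[27,-29,0],"twist":0,"claw":85},{"offset":[27,-29,0],"twist":0,"claw":85},{"offset":[27,-29,0],"twist":0,"claw":85},{"offset":[27,-29,0],"twist":0,"claw":85},{"offset":[27,-29,0],"twist":0,"claw":85}]' 40
python3 -m pendant '[{"offset":[27,-29,0],"twist":0,"claw":85},{"offset":[27,-29,0],"twist":0,"claw":85},{"offset":[27,-29,0],"twist":0,"claw":85},{"offset":[27,-29,0],"twist":0,"claw":85},{"offset":[27,-29,0],"twist":0,"claw":85},{"offset":[27,-29,0],"twist":0,"claw":85},{"offset":[27,-29,0],"twist":0,"claw":85},{"offset":[27,-29,0],"twist":0,"claw":85},{"offset":[27,-29,0],"twist":0,"claw":85},{"offset":[27,-29,0],"twist":0,"claw":85},{"offset":[0,0,0],"twist":0,"claw":85}]'
python3 - <<'E'
from workcell import env
import cv2,numpy as np
c="wrist"
k=env.get_calibration(c); im=env.capture(c); cv2.imwrite(f"pics/w1.png",im[...,::-1])
print(k)
for l in ("clip","clip_lug","holder"):
    print(c,l,[(np.round(d["position"],3).tolist(),round(d["conf"],2)) for d in env.find_in(c,l)[:2]])
E
```

```text
t: 1.72
tcp_pos: [0.354, -0.168, 0.2317]
ee_rot: [[0.966, 0.26, 0.001], [0.26, -0.966, -0.001], [0.001, 0.001, -1.0]]
force: [0.4, -0.4, -0.5]
finger_gap: 0.0849
gripper_force: 0.0
t: 2.63
tcp_pos: [0.541, 0.1863, 0.2302]
ee_rot: [[0.964, 0.266, 0.001], [0.266, -0.964, 0.003], [0.002, -0.002, -1.0]]
force: [0.7, 0.1, 0.0]
finger_gap: 0.0851
gripper_force: 0.0
{'camera_matrix': array([[381.98618828,   0.        , 315.59439901],
       [  0.        , 381.98618828, 240.68876448],
       [  0.        ,   0.        ,   1.        ]]), 'origin': array([0.61944045, 0.20792436, 0.37256211]), 'rotation': array([[ 0.26591925,  0.91454983,  0.30477132],
       [-0.96399293,  0.25298143,  0.0819636 ],
       [-0.00214169, -0.31559309,  0.9488922 ]])}
wrist clip [([0.568, 0.225, 0.01], 0.78)]
wrist clip_lug [([0.572, 0.223, 0.014], 0.67)]
wrist holder [([0.507, 0.234, 0.054], 0.57)]
```

View pics/w1.png

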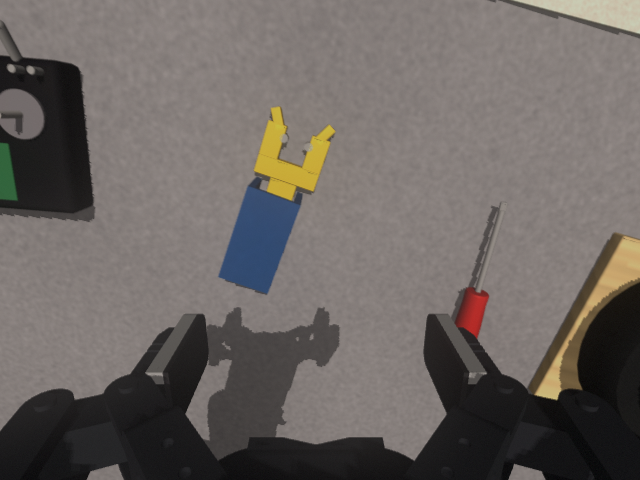

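The wrist view shows the clip's jaws, with tips at (277,108) and (330,130) and rear corners at (255,172) and (315,190). The holder top spans (250,185)–(300,200) to (220,278)–(268,293). I'll back-project both to get the axis.

```bash
cat > h.py <<'E'
from workcell import env
import cv2,numpy as np
def shot(name,c="wrist"):
    s=env.observe(); k=env.get_calibration(c); im=env.capture(c)
    if name: cv2.imwrite(f"pics/{name}.png",im[...,::-1])
    return im,k,s
def back(px,k,z):
    px=np.atleast_2d(np.float64(px)); d=np.c_[px,np.ones(len(px))]@np.linalg.inv(k["camera_matrix"]).T
    d=(d*[1,-1,-1])@k["rotation"].T; o=k["origin"]
    return (o+d*((z-o[2])/d[:,2])[:,None])[:,:2]
def mask(im,lo,hi):
    m=cv2.inRange(cv2.cvtColor(im,cv2.COLOR_RGB2HSV),lo,hi)
    n,l,st,_=cv2.connectedComponentsWithStats(m)
    i=1+np.argmax(st[1:,4]); return np.argwhere(l==i)[:,::-1]
def rect(P): # corners mm, sizes, long axis angle
    (c,sz,a)=cv2.minAreaRect(np.float32(P*1000)); return np.round(c,1),np.round(sz,1),round(a,1)
Y=((20,120,80),(35,255,255)); B=((100,100,30),(130,255,255))
E
cat > a.py <<'E'
from h import *
im,k,s=shot(None)
y=back(mask(im,*Y),k,.012); b=back(mask(im,*B),k,.051)
print("clip",rect(y)); print("holder",rect(b))
print(s["tcp_pos"],np.degrees(np.arctan2(s["ee_rot"][1,0],s["ee_rot"][0,0])))
a=np.radians(14)
for deg in (10,12,14,16):
    a=np.radians(deg); R=np.array([[np.cos(a),np.sin(a)],[-np.sin(a),np.cos(a)]])
    q=y@R.T*1000; print(deg,"x",np.percentile(q[:,0],[.2,99.8]).round(1))
    for x0 in range(int(q[:,0].min()),int(q[:,0].max()),6):
        w=q[abs(q[:,0]-x0)<1.5]; 
        if len(w): print("  ",x0,w[:,1].min().round(1),w[:,1].max().round(1),((w[:,1].min()+w[:,1].max())/2).round(1))
E
python3 a.py
```

```text
clip (array([576.8, 220.9]), array([60.4, 77. ]), 86.2)
holder (array([501.8, 230. ]), array([47.6, 89.6]), 84.6)
[0.53801925 0.17996715 0.23118786] 15.09527077011962
10 x [567.7 648.5]
   566 113.8 117.6 115.7
   572 113.1 138.0 125.6
   578 93.6 137.3 115.5
   584 92.2 136.6 114.4
   590 90.9 151.9 121.4
   596 89.5 151.0 120.3
   602 88.1 149.4 118.7
   608 86.6 147.8 117.2
   614 85.3 146.2 115.7
   620 84.0 144.6 114.3
   626 84.8 143.0 113.9
   632 79.8 142.2 111.0
   638 83.9 140.7 112.3
   644 128.4 138.3 133.4
12 x [571.5 652.7]
   569 94.9 94.9 94.9
   575 93.1 116.0 104.6
   581 73.4 117.9 95.7
   587 71.7 116.1 93.9
   593 70.2 126.5 98.3
   599 68.6 130.2 99.4
   605 67.0 128.3 97.7
   611 65.4 126.5 95.9
   617 63.1 125.5 94.3
   623 61.6 123.7 92.7
   629 62.8 121.9 92.4
   635 57.7 120.1 88.9
   641 62.5 118.4 90.5
   647 105.9 115.8 110.8
14 x [574.6 656.2]
   572 74.9 74.9 74.9
   578 73.0 93.0 83.0
   584 53.0 97.6 75.3
   590 51.2 95.6 73.4
   596 49.4 102.9 76.1
   602 47.6 109.3 78.5
   608 45.0 108.1 76.5
   614 43.2 106.0 74.6
   620 41.5 104.0 72.7
   626 39.8 102.0 70.9
   632 39.1 99.9 69.5
   638 35.5 97.9 66.7
   644 41.1 96.9 69.0
   650 83.3 92.2 87.8
   656 84.1 93.0 88.5
16 x [576.9 658.9]
   574 54.9 54.9 54.9
   580 52.8 69.9 61.3
   586 32.6 77.3 54.9
   592 30.6 76.0 53.3
   598 28.5 79.2 53.9
   604 26.6 89.2 57.9
   610 23.7 87.0 55.3
   616 21.7 84.7 53.2
   622 19.8 82.4 51.1
   628 17.9 80.1 49.0
   634 16.0 78.9 47.4
   640 14.2 76.7 45.4
   646 59.9 74.5 67.2
   652 60.5 69.6 65.1
   658 61.2 70.1 65.6
```

Run:
```python
from workcell import env
import numpy as np
s=env.observe();print(s["t"],np.round(s["qpos"],1),s["tcp_pos"],np.round(s["ee_rot"],3))
```

```text
2.8833 [ 12.1  20.7   3.3  72.6  -0.  177. ] [0.53799737 0.1795783  0.23139791] [[ 0.966  0.26  -0.   ]
 [ 0.26  -0.966 -0.   ]
 [-0.001  0.    -1.   ]]
```

```bash
python3 -m pendant '[{"offset":[0,0,4],"twist":-0.122,"claw":85},{"offset":[0,0,4],"twist":-0.122,"claw":85},{"offset":[0,0,4],"twist":-0.122,"claw":85},{"offset":[0,0,4],"twist":-0.122,"claw":85},{"offset":[0,0,4],"twist":-0.122,"claw":85},{"offset":[0,0,4],"twist":-0.122,"claw":85},{"offset":[0,0,4],"twist":-0.122,"claw":85},{"offset":[0,0,4],"twist":-0.122,"claw":85},{"offset":[0,0,4],"twist":-0.122,"claw":85},{"offset":[0,0,4],"twist":-0.122,"claw":85},{"offset":[0,0,4],"twist":-0.122,"claw":85},{"offset":[0,0,4],"twist":-0.122,"claw":85}]' >/dev/null
python3 -m pendant '[{"offset":[0,0,4],"twist":-0.122,"claw":85},{"offset":[0,0,4],"twist":-0.122,"claw":85},{"offset":[0,0,4],"twist":-0.122,"claw":85},{"offset":[0,0,4],"twist":-0.122,"claw":85},{"offset":[0,0,4],"twist":-0.122,"claw":85},{"offset":[0,0,4],"twist":-0.122,"claw":85},{"offset":[0,0,4],"twist":-0.122,"claw":85},{"offset":[0,0,4],"twist":-0.122,"claw":85},{"offset":[0,0,4],"twist":-0.122,"claw":85},{"offset":[0,0,4],"twist":-0.122,"claw":85},{"offset":[0,0,4],"twist":-0.122,"claw":85},{"offset":[0,0,0],"twist":0,"claw":85}]'
sed -i 's/a=np.radians(14)/raise SystemExit/' a.py; sed -i 's/shot(None)/shot("w2")/' a.py; python3 a.py
```

```text
t: 4.88
tcp_pos: [0.5376, 0.179, 0.139]
ee_rot: [[-0.997, 0.072, -0.001], [0.072, 0.997, -0.001], [0.001, -0.001, -1.0]]
force: [-0.3, 0.3, 0.8]
finger_gap: 0.0849
gripper_force: 0.0
clip (array([582.4, 220.6]), array([60.4, 64.8]), 86.0)
holder (array([501.4, 229.8]), array([48. , 89.1]), 84.6)
[0.53762035 0.17896626 0.13904097] 175.86892748903244
```

View pics/w2.png

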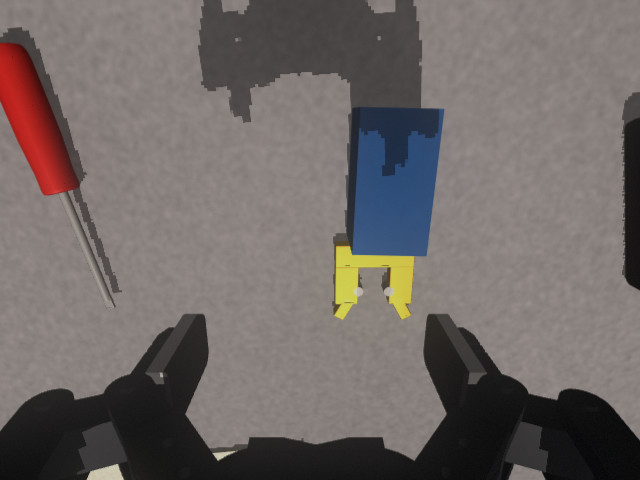

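The picture shows the holder at (395,180), the jaws at (373,285), and the screwdriver well to the left. Both fits agree: seat at (0.581, 0.2207), yaw −4°. Now I'll go over the jaws and down.

```bash
python3 -m pendant '[{"offset":[-9,11,0],"twist":0,"claw":85},{"offset":[-9,11,0],"twist":0,"claw":85},{"offset":[-9,11,0],"twist":0,"claw":85},{"offset":[-10,12,0],"twist":0,"claw":85},{"offset":[0,0,25],"twist":0,"claw":85},{"offset":[0,0,25],"twist":0,"claw":85},{"offset":[0,0,25],"twist":0,"claw":85},{"offset":[0,0,25],"twist":0,"claw":85},{"offset":[0,0,15],"twist":0,"claw":85},{"offset":[0,0,10],"twist":0,"claw":85},{"offset":[0,0,8],"twist":0,"claw":85},{"offset":[0,0,0],"twist":0,"claw":85}]' 40
python3 -m pendant '[{"offset":[0,0,6],"twist":0,"claw":75},{"offset":[0,0,3],"twist":0,"claw":68},{"offset":[0,0,0],"twist":0,"claw":50},{"offset":[0,0,0],"twist":0,"claw":50},{"offset":[0,0,0],"twist":0,"claw":50},{"offset":[0,0,0],"twist":0,"claw":50},{"offset":[0,0,0],"twist":0,"claw":50}]' 40
```

```text
t: 5.93
tcp_pos: [0.578, 0.2222, 0.0053]
ee_rot: [[-0.997, 0.074, -0.002], [0.074, 0.997, -0.001], [0.002, -0.001, -1.0]]
force: [0.0, -0.4, 0.4]
finger_gap: 0.0848
gripper_force: 0.0
t: 6.52
tcp_pos: [0.5793, 0.223, -0.0021]
ee_rot: [[-0.997, 0.072, 0.001], [0.072, 0.997, 0.0], [-0.001, 0.0, -1.0]]
force: [-0.4, -0.5, 2.6]
finger_gap: 0.0587
gripper_force: 43.8
```

```bash
python3 -m pendant '[{"offset":[-5,0,0],"twist":0,"claw":50},{"offset":[-12,0,0],"twist":0,"claw":50},{"offset":[-15,0,0],"twist":0,"claw":50},{"offset":[-15,0,0],"twist":0,"claw":50},{"offset":[-15,0,0],"twist":0,"claw":50},{"offset":[-15,0,0],"twist":0,"claw":50},{"offset":[-13,0,0],"twist":0,"claw":50},{"offset":[0,-12,0],"twist":0,"claw":50},{"offset":[0,-18,0],"twist":0,"claw":50},{"offset":[0,-18,0],"twist":0,"claw":50},{"offset":[0,-12,0],"twist":0,"claw":50},{"offset":[0,0,0],"twist":0,"claw":50}]'
python3 -m pendant '[{"offset":[0,0,0],"twist":0,"claw":66},{"offset":[0,0,0],"twist":0,"claw":75},{"offset":[0,0,0],"twist":0,"claw":85},{"offset":[0,0,0],"twist":0,"claw":85},{"offset":[0,0,15],"twist":0,"claw":85},{"offset":[0,0,-25],"twist":0,"claw":85},{"offset":[0,0,-30],"twist":0,"claw":85},{"offset":[0,0,-30],"twist":0,"claw":85},{"offset":[0,0,-30],"twist":0,"claw":85},{"offset":[0,0,-30],"twist":0,"claw":85},{"offset":[0,0,0],"twist":0,"claw":85}]' | head -2
```

```text
t: 7.52
tcp_pos: [0.6644, 0.1537, -0.0021]
ee_rot: [[-0.997, 0.075, 0.001], [0.075, 0.997, -0.002], [-0.001, -0.002, -1.0]]
force: [-0.8, -4.6, 5.2]
finger_gap: 0.0589
gripper_force: 44.2
t: 8.43
tcp_pos: [0.668, 0.1578, 0.1347]
```

```bash
cat > b.py <<'E'
from h import *
im,k,s=shot("w3")
P=mask(im,*Y); print("clip",rect(back(P,k,.012)),len(P))
for l in ("clip_lug","clip"): print([(np.round(d["position"],4),round(d["conf"],2)) for d in env.find_in("wrist",l)[:2]])
print(s["t"],s["tcp_pos"],s["force"],np.degrees(np.arctan2(s["ee_rot"][1,0],s["ee_rot"][0,0])),np.round(s["qpos"],1))
E
python3 b.py
```

```text
clip (array([653.7, 154.5]), array([59.9, 91.7]), 87.6) 6151
[(array([0.6351, 0.1573, 0.0167]), 0.74)]
[(array([0.6272, 0.1571, 0.0082]), 0.8)]
8.4333 [0.66800199 0.15782249 0.13470193] [0.91934834 0.05335223 0.56194545] 175.93914309263127 [ 8.  36.4 14.3 67.3 -0.  12.1]
```

View pics/w3.png

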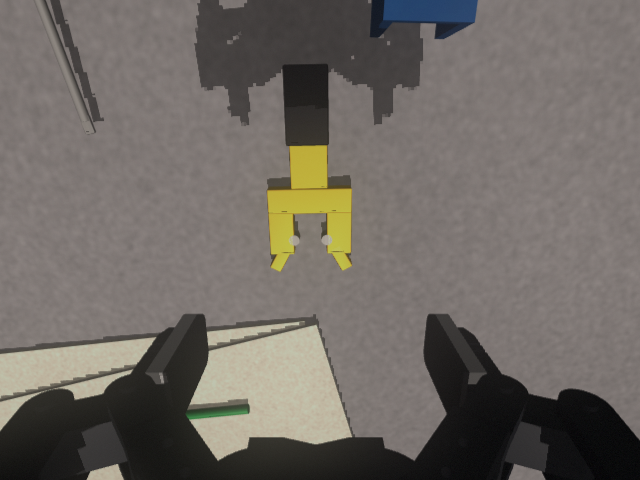

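The clip lies flat and clear of the holder, whose mouth is at (425,20). Its black lug top has rear corners near (283,65) and (328,65), and the jaws end at (277,268) and (345,268). I'll pin down the lug with dark pixels at z = 0.04.

Run:
```python
import h
from h import *
im,k,s=shot(None)
g=cv2.cvtColor(im,cv2.COLOR_RGB2GRAY).astype(int)
for r in (70,80,90,98,110): 
    row=g[r,255:360]; print(r,[int(v) for v in row[18:85:3]])
print([int(v) for v in g[56:150:2,306]])
print(back([[283,65],[328,65],[285,104],[328,104]],k,.04).round(4))
y=back(mask(im,*Y),k,.012)*1000
for x0 in (600,606,612,640,645,650,655,660,665,670,675,680):
    w=y[abs(y[:,0]-x0)<1]; print(x0,w[:,1].min().round(1),w[:,1].max().round(1),(w[:,1].min()+w[:,1].max())/2)
```

```text
70 [66, 66, 64, 64, 64, 64, 64, 66, 65, 64, 67, 66, 66, 67, 67, 66, 64, 62, 63, 63, 65, 66, 64]
80 [68, 68, 66, 89, 30, 30, 28, 28, 30, 31, 30, 27, 28, 30, 28, 28, 29, 31, 29, 39, 65, 116, 66]
90 [123, 124, 122, 122, 34, 30, 31, 30, 30, 28, 30, 30, 31, 30, 29, 31, 31, 31, 31, 55, 118, 119, 123]
98 [120, 117, 116, 120, 42, 30, 31, 31, 31, 32, 33, 31, 31, 31, 30, 32, 31, 31, 31, 50, 120, 121, 121]
110 [127, 126, 122, 119, 62, 33, 33, 34, 33, 33, 33, 33, 33, 33, 34, 34, 33, 34, 34, 43, 116, 117, 122]
[66, 66, 65, 62, 62, 64, 67, 66, 35, 29, 29, 30, 27, 29, 31, 29, 31, 30, 30, 30, 32, 31, 32, 31, 33, 32, 33, 33, 33, 35, 35, 41, 47, 48, 48, 48, 49, 51, 51, 51, 51, 53, 52, 53, 54, 54, 55]
[[0.5565 0.1469]
 [0.5583 0.1716]
 [0.5767 0.1461]
 [0.5784 0.1703]]Traceback (most recent call last):
  File "<stdin>", line 11, in <module>
    return umr_minimum(a, axis, None, out, keepdims, initial, where)
ValueError: zero-size array to reduction operation minimum which has no identity
```

Run:
```python
from h import *
im,k,s=shot(None)
print(back([[283.5,71.5],[330,71.5],[285,118],[330.5,118],[307,71.5],[307.5,118]],k,.04).round(4))
y=back(mask(im,*Y),k,.012)*1000; print(rect(y))
for x0 in range(604,700,6):
    w=y[abs(y[:,0]-x0)<1.2]
    if len(w): print(x0,w[:,1].min().round(1),w[:,1].max().round(1),round((w[:,1].min()+w[:,1].max())/2,1))
print(s["tcp_pos"],s["t"])
```

```text
[[0.5588 0.1467]
 [0.5607 0.1722]
 [0.5831 0.1452]
 [0.5849 0.171 ]
 [0.5598 0.1596]
 [0.584  0.158 ]]
(array([653833.2, 154279.7]), array([59916. , 91422.1]), 87.7)
610 144.3 169.6 157.0
616 143.9 169.2 156.6
622 143.9 168.8 156.4
628 143.3 168.5 155.9
634 127.7 168.8 148.3
640 125.7 184.8 155.2
646 125.7 184.6 155.2
652 125.2 184.4 154.8
658 125.1 184.1 154.6
664 124.4 183.9 154.2
670 124.5 183.6 154.1
676 123.8 183.4 153.6
682 123.9 182.4 153.2
688 125.5 182.2 153.8
694 122.7 181.9 152.3
[0.66320149 0.15678758 0.12580417] 8.6333
```

```bash
python3 -m pendant '[{"offset":[20,-1,0],"twist":-0.015,"claw":70},{"offset":[30,-1,0],"twist":0,"claw":70},{"offset":[20,-1,5],"twist":0,"claw":70},{"offset":[11,-1,15],"twist":0,"claw":70},{"offset":[0,0,20],"twist":0,"claw":70},{"offset":[0,0,20],"twist":0,"claw":70},{"offset":[0,0,0],"twist":0,"claw":70},{"offset":[0,0,0],"twist":0,"claw":70},{"offset":[0,0,0],"twist":0,"claw":70}]' 60
```

```text
t: 9.43
tcp_pos: [0.5829, 0.1574, 0.0672]
ee_rot: [[-0.998, 0.057, -0.001], [0.057, 0.998, -0.0], [0.001, -0.0, -1.0]]
force: [0.7, 0.5, 0.1]
finger_gap: 0.07
gripper_force: 0.0
```

```bash
python3 -m pendant '[{"offset":[0,1,15],"twist":0,"claw":70},{"offset":[0,0,20],"twist":0,"claw":70},{"offset":[0,0,15],"twist":0,"claw":70},{"offset":[0,0,7],"twist":0,"claw":60},{"offset":[0,0,0],"twist":0,"claw":40},{"offset":[0,0,0],"twist":0,"claw":15},{"offset":[0,0,0],"twist":0,"claw":15},{"offset":[0,0,0],"twist":0,"claw":15},{"offset":[0,0,0],"twist":0,"claw":15},{"offset":[0,0,0],"twist":0,"claw":15}]' 60
```

```text
t: 10.27
tcp_pos: [0.5845, 0.1587, 0.0118]
ee_rot: [[-0.998, 0.057, 0.003], [0.057, 0.998, 0.0], [-0.003, 0.001, -1.0]]
force: [-0.7, -0.8, 6.9]
finger_gap: 0.0248
gripper_force: 59.6
```

```bash
python3 -m pendant '[{"offset":[0,0,-10],"twist":0,"claw":15},{"offset":[0,0,-25],"twist":0,"claw":15},{"offset":[0,0,-40],"twist":0,"claw":15},{"offset":[0,0,-40],"twist":0,"claw":15},{"offset":[0,0,-20],"twist":0,"claw":15},{"offset":[0,0,0],"twist":0,"claw":15}]'
cat > c.py <<'E'
from h import *
for c,ctr in (("scene",(243,303)),("side",(371,200))):
    im,k,s=shot(None,c)
    hsv=cv2.cvtColor(im,cv2.COLOR_RGB2HSV)
    m=cv2.inRange(hsv,(0,0,140),(180,50,255)); w=np.zeros_like(m); cv2.circle(w,ctr,45,255,-1); m&=w
    n,l,st,_=cv2.connectedComponentsWithStats(m); i=1+np.argmax(st[1:,4]); p=np.argwhere(l==i)[:,::-1]
    q=back(p,k,.08)*1000; (cx,cy),r=cv2.minEnclosingCircle(np.float32(q))
    hull=cv2.convexHull(np.float32(q))[:,0]; A=np.c_[2*hull,np.ones(len(hull))]; f=np.linalg.lstsq(A,(hull**2).sum(1),rcond=None)[0]
    print(c,"enc",round(cx,1),round(cy,1),round(r,1),"fit",f[:2].round(1),round(float(np.sqrt(f[2]+f[0]**2+f[1]**2)),1),len(p))
    cv2.imwrite(f"pics/{c}c.png",cv2.resize(im[ctr[1]-60:ctr[1]+60,ctr[0]-60:ctr[0]+60,::-1],None,fx=4,fy=4))
E
python3 c.py
```

```text
t: 10.77
tcp_pos: [0.5866, 0.1591, 0.1519]
ee_rot: [[-0.998, 0.057, 0.01], [0.057, 0.998, 0.002], [-0.01, 0.002, -1.0]]
force: [1.2, 1.2, -1.1]
finger_gap: 0.0249
gripper_force: 59.2
scene enc 492.5 -212.6 62.0 fit [ 492.6 -212.9] 61.3 1713
side enc 533.9 -260.2 171.7 fit [ 515.1 -267.7] 149.8 2254
```

```bash
python3 -m pendant '[{"offset":[30,0,-12],"twist":0,"claw":15},{"offset":[36,0,-12],"twist":0,"claw":15},{"offset":[36,0,-12],"twist":0,"claw":15},{"offset":[36,0,-12],"twist":0,"claw":15},{"offset":[36,-10,-12],"twist":0,"claw":15},{"offset":[6,-34,0],"twist":0,"claw":15},{"offset":[0,-34,0],"twist":0,"claw":15},{"offset":[0,-34,0],"twist":0,"claw":15},{"offset":[0,-34,0],"twist":0,"claw":15},{"offset":[0,-34,0],"twist":0,"claw":15},{"offset":[0,-20,0],"twist":0,"claw":15},{"offset":[0,0,0],"twist":0,"claw":15}]'
python3 -m pendant '[{"offset":[12,-25,0],"twist":0,"claw":15},{"offset":[12,-34,0],"twist":0,"claw":15},{"offset":[12,-34,0],"twist":0,"claw":15},{"offset":[0,-34,0],"twist":0,"claw":15},{"offset":[0,-34,0],"twist":0,"claw":15},{"offset":[0,-15,0],"twist":0,"claw":15},{"offset":[0,0,0],"twist":0,"claw":15},{"offset":[0,0,0],"twist":0,"claw":15},{"offset":[0,0,0],"twist":0,"claw":15}]'
cat > d.py <<'E'
from h import *
import sys
im,k,s=shot(sys.argv[1])
print(s["t"],s["tcp_pos"].round(4),np.degrees(np.arctan2(s["ee_rot"][1,0],s["ee_rot"][0,0])).round(2),np.round(s["qpos"],1),s["finger_gap"])
off=s["tcp_pos"][2]-.0118
try: print("clip",rect(back(mask(im,*Y),k,off+.012)))
except Exception as e: print(e)
E
python3 d.py w4
```

```text
t: 11.87
tcp_pos: [0.3902, -0.0338, 0.2033]
ee_rot: [[-0.998, 0.062, -0.004], [0.062, 0.998, -0.001], [0.004, -0.001, -1.0]]
force: [0.3, 0.4, -2.0]
finger_gap: 0.0254
gripper_force: 59.8
t: 12.62
tcp_pos: [0.3452, -0.2029, 0.2041]
ee_rot: [[-0.998, 0.056, -0.002], [0.056, 0.998, 0.003], [0.003, 0.003, -1.0]]
force: [0.2, 0.5, -2.2]
finger_gap: 0.0253
gripper_force: 60.2
12.6167 [ 0.3452 -0.2029  0.2041] 176.79 [-39.6   2.4 -23.8  64.    0.  -36.4] 0.02525737196658351
clip (array([ 401. , -205.9]), array([42.3, 24.3]), 87.5)
```

View pics/w4.png

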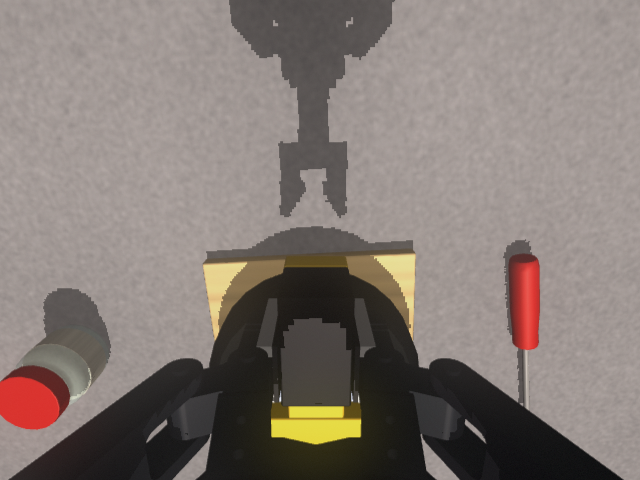

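The clip is held straight, but the axle is hidden behind the gripper in the wrist view. I'll lower to just above groove level and check with the fixed cameras.

```bash
python3 -m pendant '[{"offset":[0,0,15],"twist":0,"claw":15},{"offset":[0,0,25],"twist":0,"claw":15},{"offset":[0,0,25],"twist":0,"claw":15},{"offset":[0,0,20],"twist":0,"claw":15},{"offset":[0,0,12],"twist":0,"claw":15},{"offset":[0,0,5],"twist":0,"claw":15},{"offset":[0,0,0],"twist":0,"claw":15},{"offset":[0,0,0],"twist":0,"claw":15}]'
python3 - <<'E'
from h import *
o=[]
for c,ctr in (("scene",(235,290)),("side",(380,190))):
    im,k,s=shot(c+"2",c)
    o.append(cv2.resize(im[ctr[1]-60:ctr[1]+60,ctr[0]-66:ctr[0]+66,::-1],(396,360),interpolation=cv2.INTER_CUBIC))
    P=mask(im,*Y); print(c,len(P),rect(back(P,k,.096))); 
    R,K,t=k["rotation"],k["camera_matrix"],k["origin"]
    for z in (.08,.2):
        p=(np.array([.4926,-.2127,z])-t)@R*[1,-1,-1]; p=K@p; print(z,(p[:2]/p[2]).round(1), "crop", ((p[:2]/p[2]-np.array(ctr)+[66,60])*3).round(0))
cv2.imwrite("pics/both.png",np.hstack(o))
E
```

```text
t: 13.33
tcp_pos: [0.3463, -0.204, 0.1036]
ee_rot: [[-0.998, 0.055, -0.0], [0.055, 0.998, 0.0], [0.0, 0.0, -1.0]]
force: [0.4, -1.0, -1.9]
finger_gap: 0.025
gripper_force: 60.2
scene 633 (array([ 412.3, -205.8]), array([ 63.7, 102.8]), 86.4)
0.08 [243.8 300.1] crop [224. 210.]
0.2 [236.9 263.1] crop [204.  99.]
side 394 (array([ 408.2, -206.5]), array([ 70.5, 120.8]), 79.5)
0.08 [369.8 198.4] crop [168. 205.]
0.2 [373.8 161.5] crop [179.  95.]
```

View pics/both.png

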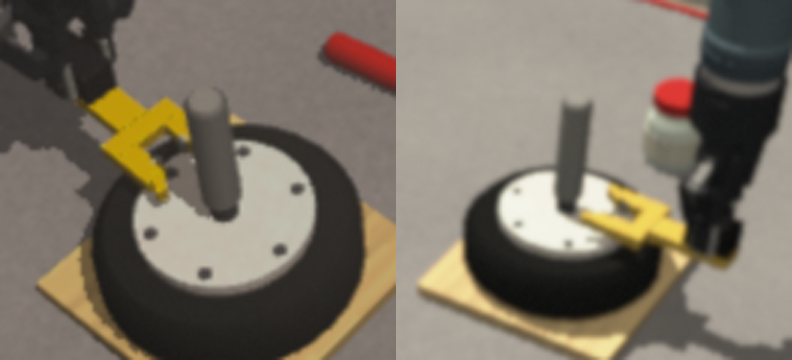

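Axle projections match both pictures (scene top (207,98), side top (577,100)), and the clip points at the axle. Next I'll feel for the hub height.

```bash
python3 -m pendant '[{"offset":[0,-1,4],"twist":0,"claw":15},{"offset":[0,0,4],"twist":0,"claw":15},{"offset":[0,0,1],"twist":0,"claw":15},{"offset":[0,0,0],"twist":0,"claw":15},{"offset":[0,0,0],"twist":0,"claw":15}]'|grep -E "tcp|force:"
for i in 1 2 ; do :; done
python3 -m pendant '[{"offset":[0,0,1],"twist":0,"claw":15},{"offset":[0,0,0],"twist":0,"claw":15},{"offset":[0,0,0],"twist":0,"claw":15}]'|grep -E "tcp|force:"
python3 -m pendant '[{"offset":[0,0,1],"twist":0,"claw":15},{"offset":[0,0,0],"twist":0,"claw":15},{"offset":[0,0,0],"twist":0,"claw":15}]'|grep -E "tcp|force:"
python3 -m pendant '[{"offset":[0,0,1],"twist":0,"claw":15},{"offset":[0,0,0],"twist":0,"claw":15},{"offset":[0,0,0],"twist":0,"claw":15}]'|grep -E "tcp|force:"
```

```text
tcp_pos: [0.3459, -0.2056, 0.0942]
force: [0.3, -0.3, -2.3]
gripper_force: 60.2
tcp_pos: [0.346, -0.2057, 0.0933]
force: [0.3, 1.4, -1.6]
gripper_force: 60.2
tcp_pos: [0.346, -0.2056, 0.0923]
force: [0.7, -0.7, -2.2]
gripper_force: 60.2
tcp_pos: [0.3461, -0.2058, 0.0916]
force: [-2.3, 0.6, 2.9]
gripper_force: 60.9
```

Contact came at TCP z ≈ 0.0918, as predicted. I'll raise 1.5 mm and advance.

```bash
python3 -m pendant '[{"offset":[0,0.5,-2],"twist":0,"claw":15},{"offset":[-8,0,0],"twist":0,"claw":15},{"offset":[-10,0,0],"twist":0,"claw":15},{"offset":[-10,0,0],"twist":0,"claw":15},{"offset":[-8,0,0],"twist":0,"claw":15},{"offset":[-5,0,0],"twist":0,"claw":15},{"offset":[0,0,0],"twist":0,"claw":15},{"offset":[0,0,0],"twist":0,"claw":15}]'|grep -E "tcp|force:"
python3 -m pendant '[{"offset":[-3,0,0],"twist":0,"claw":15},{"offset":[-3,0,0],"twist":0,"claw":15},{"offset":[0,0,0],"twist":0,"claw":15}]'|grep -E "tcp|force:"
```

```text
tcp_pos: [0.3872, -0.2074, 0.0931]
force: [-0.4, -1.3, -2.2]
gripper_force: 60.2
tcp_pos: [0.3924, -0.2071, 0.0929]
force: [-0.8, 1.7, -1.3]
gripper_force: 60.2
```

```bash
for r in 1; do python3 -m pendant '[{"offset":[-2,0,0],"twist":0,"claw":15},{"offset":[-2,0,0],"twist":0,"claw":15},{"offset":[-2,0,0],"twist":0,"claw":15},{"offset":[0,0,0],"twist":0,"claw":15}]'|grep -E "tcp|force:"; done
python3 -m pendant '[{"offset":[-2,0,0],"twist":0,"claw":15},{"offset":[-2,0,0],"twist":0,"claw":15},{"offset":[0,0,0],"twist":0,"claw":15}]'|grep -E "tcp|force:"
python3 -m pendant '[{"offset":[-2,0,0],"twist":0,"claw":15},{"offset":[-2,0,0],"twist":0,"claw":15},{"offset":[0,0,0],"twist":0,"claw":15}]'|grep -E "tcp|force:"
python3 -m pendant '[{"offset":[-2,0,0],"twist":0,"claw":15},{"offset":[-2,0,0],"twist":0,"claw":15},{"offset":[0,0,0],"twist":0,"claw":15}]'|grep -E "tcp|force:"
```

```text
tcp_pos: [0.3946, -0.207, 0.0924]
force: [-13.2, 1.7, 5.3]
gripper_force: 61.1
tcp_pos: [0.3983, -0.2072, 0.0925]
force: [-12.2, 1.1, 3.6]
gripper_force: 61.1
tcp_pos: [0.4066, -0.208, 0.093]
force: [0.6, 2.2, -2.9]
gripper_force: 60.0
tcp_pos: [0.4094, -0.2088, 0.0931]
force: [-6.1, 0.4, 0.6]
gripper_force: 60.7
```

```bash
python3 -m pendant '[{"offset":[-2,0,0],"twist":0,"claw":15},{"offset":[-1,0,0],"twist":0,"claw":15},{"offset":[0,0,0],"twist":0,"claw":15}]'|grep -E "tcp|force:"
python3 - <<'E'
from h import *
for c in ("scene","side"):
    im,k,s=shot(c+"3",c); P=mask(im,*Y); print(c,len(P),rect(back(P,k,.092)))
E
```

```text
tcp_pos: [0.4094, -0.2087, 0.0924]
force: [-13.6, -0.9, 3.5]
gripper_force: 61.0
scene 425 (array([ 477.1, -230.4]), array([ 32.1, 106.4]), 64.9)
side 296 (array([ 448.9, -202. ]), array([ 62.2, 136.5]), 85.9)
```

It stopped firmly after the snap, so the clip is home. I'll relax, lower onto the hub, release and lift.

```bash
python3 -m pendant '[{"offset":[2.5,0,1],"twist":0,"claw":15},{"offset":[0,0,0],"twist":0,"claw":15},{"offset":[0,0,0],"twist":0,"claw":30},{"offset":[0,0,0],"twist":0,"claw":45},{"offset":[0,0,0],"twist":0,"claw":60},{"offset":[0,0,0],"twist":0,"claw":60},{"offset":[0,0,0],"twist":0,"claw":60}]'
python3 -m pendant '[{"offset":[0,0,-15],"twist":0,"claw":60},{"offset":[0,0,-25],"twist":0,"claw":60},{"offset":[0,0,-30],"twist":0,"claw":60},{"offset":[20,0,-30],"twist":0,"claw":60},{"offset":[20,0,-30],"twist":0,"claw":60},{"offset":[0,0,0],"twist":0,"claw":60},{"offset":[0,0,0],"twist":0,"claw":60},{"offset":[0,0,0],"twist":0,"claw":60}]'|head -2
python3 - <<'E'
from h import *
o=[]
for c,ctr in (("scene",(235,290)),("side",(380,190))):
    im,k,s=shot(c+"4",c); P=mask(im,*Y); q=back(P,k,.092); print(c,len(P),rect(q))
    o.append(cv2.resize(im[ctr[1]-60:ctr[1]+60,ctr[0]-66:ctr[0]+66,::-1],(396,360),interpolation=cv2.INTER_CUBIC))
cv2.imwrite("pics/both2.png",np.hstack(o))
E
```

```text
t: 17.53
tcp_pos: [0.4122, -0.2093, 0.0926]
ee_rot: [[-0.998, 0.057, 0.001], [0.057, 0.998, -0.001], [-0.001, -0.001, -1.0]]
force: [0.4, 0.2, 0.6]
finger_gap: 0.0597
gripper_force: 0.0
t: 18.2
tcp_pos: [0.3719, -0.2068, 0.2223]
scene 424 (array([ 477.1, -230.5]), array([ 32.3, 105.3]), 64.9)
side 308 (array([ 448.5, -202.4]), array([ 61.5, 138.7]), 87.9)
```

View pics/both2.png

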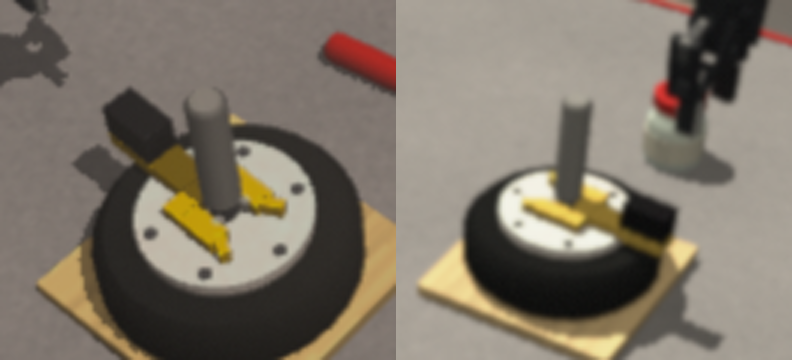

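Both views show the axle in the slot and the jaws flat on the hub, with tips at scene crop (285,208) and (228,258). I'll do a quick numeric check of the tips.

Run:
```python
from h import *
im,k,s=shot(None,"scene")
m=cv2.inRange(cv2.cvtColor(im,cv2.COLOR_RGB2HSV),*Y); ys=np.argwhere(m)[:,::-1]
ys=ys[(abs(ys[:,0]-235)<66)&(abs(ys[:,1]-290)<60)]
q=back(ys,k,.092)*1000
print("max x left/right jaw",q[q[:,1]>-212][:,0].max(),q[q[:,1]<-212][:,0].max(),"y range jaws",q[q[:,0]>480][:,1].min(),q[q[:,0]>480][:,1].max(),s["force"],s["gripper_force"])
```

```text
max x left/right jaw 622.000745008612 624.5975847285432 y range jaws -333.60752088307163 -174.30908824765996 [-0.68299965 -0.32312911 -0.67968324] 0.0
```

Run:
```python
from h import *
im,k,s=shot(None,"scene")
m=cv2.inRange(cv2.cvtColor(im,cv2.COLOR_RGB2HSV),*Y); q=back(np.argwhere(m)[:,::-1],k,.092)*1000
q=q[np.hypot(q[:,0]-492.6,q[:,1]+212.7)<52]
print("max x L/R",q[q[:,1]>-212][:,0].max(),q[q[:,1]<-212][:,0].max(),"y",q[q[:,0]>480][:,1].min(),q[q[:,0]>480][:,1].max())
```

```text
max x L/R 530.2057210921955 528.7989181551569 y -248.05197384824197 -184.13646426009012
```

```bash
python3 -c "
from workcell import env
print(env.close_job())"
```

```text
the job is handed in; nothing more can be done
None
```

The clip was drawn out, laid flat and released, then pushed by its lug into the axle groove until it snapped and stopped hard; it was left lying flat on the hub, and the job was handed in at about 18 s (no verdict was returned).

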